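Photograph a dusted padlock from the third index stop

ROBOT

A 6-joint arm with a two-finger parallel gripper is mounted at the origin on the work surface. World frame = base frame: x ahead of the robot, y to its left, z up, the work surface at z = 0. Lengths are in mm, angles in rad, forces in N, time in s.
With the tool pointing down it reaches from about 275 to 750 mm from the base axis. Payload 10.2 kg.
Tool frame: the origin (TCP) lies on the mounting face of the last link; the fingertips stand 166 mm ahead of it and the grasp point (between the pads) lies 147 mm ahead of it; z points along the fingers, y is the line along which they close (so a half turn about z gives the same grasp; the last joint's range is limited). The gripper opens to 88 mm and grips with 3 to 60 N. Pads are 18 mm wide; open, the fingers measure 123 mm over their backs; the gripper's body (75 mm by 187 mm) begins 45 mm behind the grasp point.
Start: joints at [0.951, 0.313, 1.498, -0, 1.331, -0.223], TCP at [202.91, 484.211, 404.72] pointing down, gripper open.
Joint ranges: [-2.94, 2.94], [-0.97, 2.17], [0.19, 2.56], [-1.23, 4.37], [0.02, 3.11], [-2.88, 2.88]. Speed limits (rad/s): [2.39, 2.39, 3.01, 3.14, 3.14, 3.14].

INTERFACE

Orientations are given as a unit quaternion [x, y, z, w].
In Python, from cell import arm, viewer, workorder gives the robot as it stands. The module is installed in compiled form; this text tells all that it offers.
- The arm moves only by the tool servo_tool, never from a script. Its argument "series" is text: rows parted by semicolons, each of 5 numbers parted by spaces: the shift along the tool's x, y, z in m, then the turn about the tool's z in rad, then the opening, from 0 (shut) to 1 (fully open). In form: dx dy dz spin fingers; .... A call has 1 to 20 rows; each row shifts and turns the commanded pose from where the row before left it, along the tool's axes as they then stand; what a row does not reach is not made up. A row lasts 1/8 s, in which the tool goes at most 62.5 mm and 10.7 degrees, less where a joint would pass 70% of its speed; a pose out of reach is approached as far as the arm can. A call is refused whole if a number of a shift passes 0.0625 or a number of a turn 0.188, either way. A call with a gripper value outside its range is refused whole. The fingers move at their own pace and stop on an object; the grip force is fixed at half the most. Time passes only in rows, so rows that do not move let the fingers close. It gives the time, the measured TCP pose, the force, the opening and the grip force at its end, in the units of the state.
- arm.get_obs(): the state, without advancing time (a new reading comes with each control period).
- viewer.get_image(name): name is "scene" or "top"; returns the picture (384x512x3 uint8, red, green, blue); there is no depth.
- viewer.camera_info(name): a dict with "fovy" (degrees; the focal length in pixels is half the picture's height over the tangent of half this angle, whatever the lens; pixels are square), "cx", "cy" (the principal point, pixels), "origin" and "rotation" of the camera in the world. Camera axes: x right, y up, looking along -z (the intrinsics and any distortion apply to the point x, -y, -z); pixel columns grow to the right and rows downward; lengths in mm; the calibration is good to about 2 mm. A picture is of the moment at which its call begins. camera_info takes no time and is no camera call.
- workorder.close_job(): hands the job in; it is judged then, once.
The state is a dict: "time": time; "joint_pos": joint angles; "joint_vel": joint speeds; "joint_efforts": joint torques, N m; "eef_pos": TCP position; "tool_rot": TCP orientation; "wrist_force": force on the tool from outside, world axes, zero at the start; "moment": the same for the moment, N m; "grip_width": opening from 0.0 (shut) to 1.0 (fully open); "finger_force": force on a finger pad.
Only numpy, scipy, OpenCV 4.12 (cv2) and the standard library are available. Lean on these libraries where they do the work, as an engineer would, in place of code of your own. Each camera call takes 0.05 s, during which the arm holds its last target. There are 200 camera calls.

TASK

Take the padlock by its shackle, without touching the brass case, lift it up and off its hook and stand it gently on the black disc in the middle of the photo turntable with a flat face square to the camera, then let go of it. Then grip the index knob and turn it clockwise, feeling the clicks, from home to the third stop and no further, and keep hold of the knob there for the exposure: finish while still gripping it. Leave the spanner on its hook and the other things on the bench alone.

Things in the scene. Friction and masses are not known exactly. Their poses are not given: they have to be found in the camera images.
- shackle (a point): padlock, 94 mm tall, 0.2 to 0.35 kg, hanging on one of the two hooks. Point: mid-way between the two legs of its steel U shackle (8 mm bars at y = +14 and -14 mm; 36 mm over all), 66 mm above the underside of the case, 28 mm below the shackle's top. y across the legs, z up, x normal to the flat faces. The hook's arm passes through along x, under the top bar (its underside 20 mm above the point)
- case_mid (a point): centre of the padlock's brass case, dusted for prints, not to be touched by the fingers: 22 mm (x) by 48 mm (y) by 40 mm high; its top is 26 mm below the shackle point. The padlock stands on its flat underside
- stand: fixed steel drying stand. Base 130 (x from -55 to +75) x 200 mm, 12 mm thick; post at x = +45 mm; two hook arms (7 mm bar, axis 200 mm high) at y = +55 and -55 mm run towards -x to x = -75 mm, tips turned up to 214 mm; nothing is higher. Exhibits hang at x = -50 mm: raise by 15 to 35 mm (higher, the case strikes the arm), then draw off towards the stand's -x by 45 mm or more
- turntable: fixed indexing turntable, origin under its middle, z up, length along its y axis: base 150 mm (x) by 340 mm (y), top 36 mm high. Platter's axis at y = +85 mm, knob's axis at y = -100 mm. A camera on a rail at the +x side looks along the turntable's -x at the platter; lens front 217 mm from the platter's axis, camera top 146 mm high
- platter_top (a point): centre of the platter's upper face (52 mm above the bench). Platter: aluminium disc of 120 mm diameter with a flat black disc of 80 mm in the middle; it turns with the knob, one to one, same way; its x axis is in line with the turntable's x axis while the knob is at home
- knob_grip (a point): the knob's axis at the height to grip it (70 mm above the bench); turns with the knob. Black bar knob: bar 48 mm long along x, 13 mm thick along y, from 20 mm below this point (top of a round skirt, 50 mm diameter) to 11 mm above. A white pointer line on it points to -x
- knob (a joint): index knob angle in rad, positive clockwise from above, 0 at home (start; pointer at the red mark, towards the turntable's -x). Turns right round, with 18 click stops 20 degrees (0.349 rad) apart, marked on the dial: first 0.349, second 0.698, third 1.047. A sprung roller makes the clicks: about 0.15 N m to leave a stop, then it snaps into the next
- spanner_mid (a point): grey spanner hanging on the other hook, middle of its shank; 140 mm long, leave it hanging
- jar_mid (a point): dark closed powder jar, 75 mm diameter, 96 mm tall; this point 48 mm above its underside. Leave it alone
- tape_mid (a point): clear tape roll lying flat, 90 mm diameter, 25 mm high. Leave it alone
- brush_mid (a point): small dusting brush lying on the bench, 170 mm long, 13 mm handle. Leave it alone
There are look-alikes about, which are no part of the job. What is meant by the part that bears shackle is not orange, purple or turquoise, and is the larger of those in its own colour.

How it is judged (in metres and radians):
On the way, in this order (a step that is already met when the one before it is completed fails the run):
1. the padlock is held by the fingers clear of the stand, off its hook (contact force between the fingers and padlock above 0.5 N and contact force between padlock and stand below 0.05 N and distance of shackle from where it was at the start of the episode above 0.08 m), for 0.1 s.
2. the padlock stands released on the black disc, upright and square to the camera, the knob still at home (contact force between the fingers and padlock below 0.05 N and contact force between padlock and platter above 0.5 N and horizontal distance between case_mid and platter_top below 0.013 m and angle between case_mid's own z axis and vertical below 0.08 rad and angle between the x axis of case_mid and the x axis of turntable, either way round below 0.21 rad and value of joint knob between -0.12 and 0.12 rad), for 0.2 s.
3. the knob, in the fingers' grip, clicks into the first stop (contact force between the fingers and knob above 1 N and value of joint knob above 0.25 rad), for 0.05 s.
4. the knob, in the fingers' grip, rests in the third stop (contact force between the fingers and knob above 1 N and value of joint knob between 0.96 and 1.135 rad), for 0.2 s.
At the end, for the whole second after the job is handed in: The fingers still grip the knob (over 1 N), at rest within 5 degrees of the third stop (1.047 rad); the padlock stands free, still and upright on the platter, within 15 mm of its centre, faces square to the platter's x axis within 17 degrees; the spanner still hangs (all of step 4 and velocity of joint knob between -0.1 and 0.1 rad/s and contact force between padlock and platter above 0.5 N and contact force between spanner and stand above 0.1 N and horizontal distance between case_mid and platter_top below 0.015 m and angle between case_mid's own z axis and vertical below 0.08 rad and angle between the x axis of case_mid and the x axis of platter_top, either way round below 0.3 rad and contact force between each of the arm, the fingers and padlock below 0.05 N and linear speed of padlock below 0.02 m/s); the arm keeps its last pose, push and grip.
It fails at once if the fingers touch the padlock's dusted case (contact force between the fingers and case above 0.5 N).
It fails at once if the padlock is dropped, knocked or banged down (faster than 0.4 m/s while not gripped, or over 60 N on the platter) ((contact force between the fingers and padlock below 0.05 N and linear speed of padlock above 0.4 m/s) or contact force between padlock and platter above 60 N).
It fails at once if the knob is turned past the third stop, or the wrong way (value of joint knob above 1.25 rad or value of joint knob below -0.25 rad).
It fails at once if the spanner is knocked off or shifted on its hook by more than 30 mm (distance of spanner_mid from where it was at the start of the episode above 0.03 m).
It fails at once if the jar, tape or brush is shifted by more than 20 mm (distance of any of jar_mid, tape_mid, brush_mid from where it was at the start of the episode above 0.02 m).
It also fails if it takes over 56 s, if anything falls off the work surface, if the arm or the gripper's body presses on something with over 40 N, if the wrist force passes 120 N, or if a joint passes its speed limit or range.

## Working session

There is one attempt and no reset: what is moved stays moved. The work goes in short steps, Python scripts to look and compute and a tool call to move; the robot and the scene stay as the last step left them, time stands still between calls to the robot, and variables do not carry over. Pictures are saved under pics/ and viewed, at most 10 in all, crops included, and the job is handed in when it is done.

Besides the shell and the picture viewer there is one more tool, called after "Emit:" as name(argument=value, ...), one argument or row to a line, values as JSON. servo_tool: Moves the arm, as the interface text tells. Its arguments: {"type":"object","properties":{"series":{"type":"string"}},"required":["series"]}

```bash
mkdir -p pics; python3 - <<'E'
from cell import arm, viewer
import cv2,json
for n in("scene","top"):
    im=viewer.get_image(n); cv2.imwrite(f"pics/{n}0.png",im[:,:,::-1])
    cv2.imwrite(f"pics/{n}0b.png",cv2.resize(im[:,:,::-1],(800,600),interpolation=cv2.INTER_CUBIC))
    print(n,viewer.camera_info(n))
print(arm.get_obs())
E
```

```text
scene {'fovy': 56.38062503525294, 'cx': 257.69480034635706, 'cy': 193.13670310935845, 'origin': array([1051.0746256 ,  769.07387482,  759.59497599]), 'rotation': array([0.1594576 , 0.45037907, 0.83260999, 0.28016526])}
top {'fovy': 51.59521724213034, 'cx': 255.78864937585544, 'cy': 193.60243716015762, 'origin': array([ 351.03610552,   18.26739036, 1369.80739215]), 'rotation': array([ 0.02835915, -0.03658509, -0.70045854,  0.71219037])}
{'time': 0.1, 'joint_pos': array([ 9.50618463e-01,  3.13403916e-01,  1.49833943e+00,  2.15270799e-05,
        1.33095321e+00, -2.23397388e-01]), 'joint_vel': array([ 7.05678691e-04, -1.63847154e-03,  2.70277192e-05, -1.01458142e-03,
        3.46146293e-04,  1.27429021e-03]), 'joint_efforts': array([ 5.02606592e-03, -4.02813005e+01, -2.52643114e+01,  6.96492009e-02,
        3.41996842e-02, -3.14354111e-05]), 'eef_pos': array([202.88159861, 484.19035073, 404.22129428]), 'tool_rot': array([ 1.97093882e-01,  9.80384464e-01, -4.99297949e-04, -2.35502411e-04]), 'wrist_force': array([ 0.55611823, -0.28429221, -0.3281177 ]), 'moment': array([0.02927259, 0.00256888, 0.03880355]), 'finger_force': 0.0, 'grip_width': 1.0008183262943127}
```

View pics/scene0b.png

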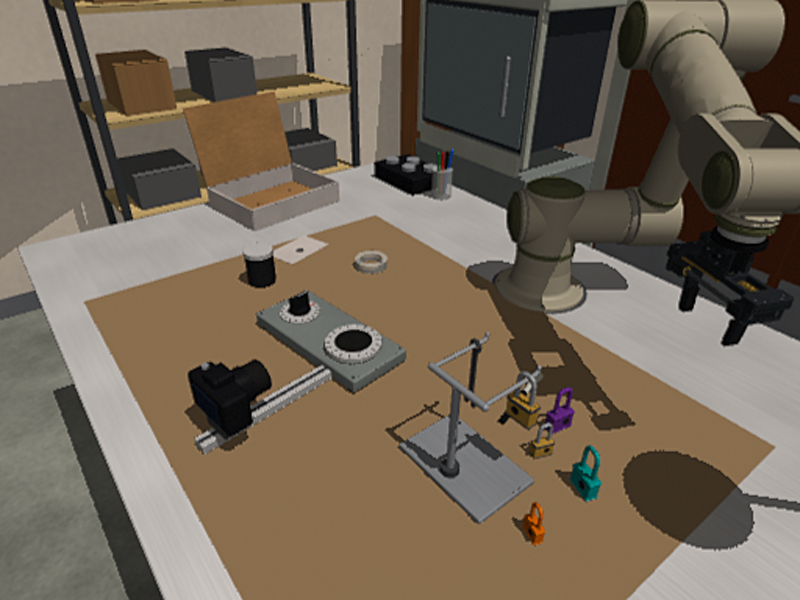

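View pics/top0b.png

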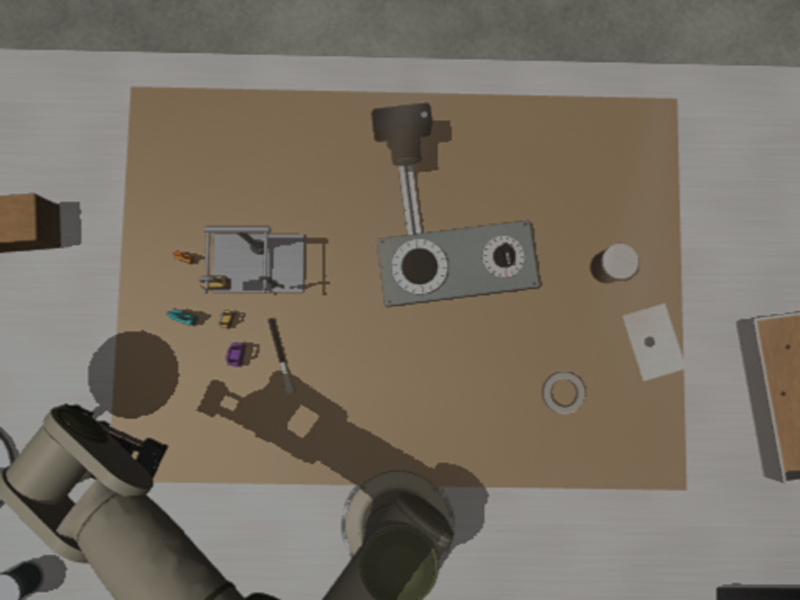

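The scene view shows the padlock (brass, larger one) hanging on the left hook at about (523,405)/1.5625, with a small brass look-alike at (542,443), the spanner on the far hook, and the turntable at (330,335). In the top view the padlock is at (213,283), the spanner arm at x≈268, the black disc at (419,266) and the knob at (504,256). Next I'll zoom in and measure.

```bash
cat > h.py <<'E'
import numpy as np, cv2
from scipy.spatial.transform import Rotation as R
from cell import viewer
class Cam:
    def __init__(s,n):
        c=viewer.camera_info(n); s.f=192/np.tan(np.radians(c['fovy']/2)); s.cx,s.cy=c['cx'],c['cy']
        s.o=np.array(c['origin']); s.R=R.from_quat(c['rotation']).as_matrix()
    def ray(s,p): return s.R@np.array([(p[0]-s.cx)/s.f,-(p[1]-s.cy)/s.f,-1.])
    def onz(s,p,z): d=s.ray(p); return s.o+d*(z-s.o[2])/d[2]
    def proj(s,P):
        q=s.R.T@(np.array(P,float)-s.o); return np.array([s.cx-s.f*q[0]/q[2], s.cy+s.f*q[1]/q[2]])
def tri(a,pa,b,pb):
    da,db=a.ray(pa),b.ray(pb); M=np.c_[da,-db]; t=np.linalg.lstsq(M,b.o-a.o,rcond=None)[0]
    A,B=a.o+da*t[0],b.o+db*t[1]; return (A+B)/2,np.linalg.norm(A-B)
S,T=Cam("scene"),Cam("top")
E
python3 - <<'E'
from h import *
s=cv2.imread("pics/scene0.png");t=cv2.imread("pics/top0.png")
c=lambda im,x,y,w,h:cv2.resize(im[y:y+h,x:x+w],(400,300),interpolation=cv2.INTER_CUBIC)
cv2.imwrite("pics/comp.png",np.vstack([np.hstack([c(t,120,135,100,75),c(s,255,205,120,90)]),np.hstack([c(t,235,130,120,90),c(s,155,170,120,90)])]))
for n,im,C in(("s",s,S),("t",t,T)):
    hsv=cv2.cvtColor(im,cv2.COLOR_BGR2HSV)
    # dark discs on the turntable
    m=(hsv[...,2]<60).astype(np.uint8); k,l,st,ce=cv2.connectedComponentsWithStats(m)
    for i in range(1,k):
        if 60<st[i,4]<3000: print(n,"dark",st[i],ce[i].round(1),C.onz(ce[i],52).round(1))
    m=((abs(hsv[...,0].astype(int)-21)<6)&(hsv[...,1]>150)&(hsv[...,2]>80)).astype(np.uint8); k,l,st,ce=cv2.connectedComponentsWithStats(m)
    for i in range(1,k):
        if st[i,4]>15: print(n,"brass",st[i],ce[i].round(1),C.onz(ce[i],137).round(1))
E
```

```text
s dark [ 28   0  47 144 731] [50.6 69.5] [  587.5 -2382.4    52. ]
s dark [  40    0   82  141 1492] [74.4 83.8] [  542.8 -1894.     52. ]
s dark [222   0   8 107 521] [225.8  51.1] [ -870.  -2197.7    52. ]
s dark [ 239    0   44  125 1227] [261.7  88.6] [ -421.8 -1084.2    52. ]
s dark [ 465    0   47   95 2009] [497.1  51.6] [-3046.2  -715.2    52. ]
s dark [193   2   8  44 197] [196.9  23.4] [-1515.5 -3879.4    52. ]
s dark [119  31  40  34 557] [131.6  43.9] [ -280.9 -3000.7    52. ]
s dark [70 38 10 35 63] [74.5 54. ] [  299.3 -2837.7    52. ]
s dark [183  64  28  30 283] [195.9  83.2] [ -128.8 -1442.1    52. ]
s dark [153 164  23  20 313] [166.  174.2] [ 583.4 -413.4   52. ]
s dark [299 173  63  66 153] [329.3 212.7] [256.6 148.   52. ]
s dark [185 187  14  15 153] [191.4 194.9] [ 575.6 -223.2   52. ]
s dark [347 199  59  76 255] [378.7 247.5] [269.2 356.9  52. ]
s dark [164 203  63  49 318] [194.5 226.1] [655.2 -57.8  52. ]
s dark [214 211  24  14 254] [225.8 217.7] [551.5 -35.9  52. ]
s dark [300 217   8  34 112] [302.9 232.3] [400.3 170.6  52. ]
s dark [ 119  230   55   58 
[... 882 characters left out ...]
39  70   8  20 109] [241.8  78.5] [867.3  58.1  52. ]
t dark [  0 125  39  37 605] [ 25.9 146.2] [618.7 775.1  52. ]
t dark [153 149  16  11  62] [161.3 154.1] [600.2 322.7  52. ]
t dark [316 156  14  15 136] [322.2 163.2] [ 579.2 -217.7   52. ]
t dark [258 160  22  22 377] [268.2 170.1] [552.4 -36.4  52. ]
t dark [378 161   8  19  96] [381.9 170.5] [ 557.9 -418.8   52. ]
t dark [173 204  10  27  79] [177.  217.4] [389.3 263.1  52. ]
t dark [  33  259  145  125 2916] [ 91.9 313.3] [ 75.8 526.2  52. ]
t dark [  2 298  54  54 625] [ 33.8 322.9] [ 43.1 710.5  52. ]
t dark [  3 359  25  24 333] [ 17.5 369.2] [-100.8  752.4   52. ]
t dark [459 376  53   8 423] [485.1 379.5] [-115.2 -743.1   52. ]
```

View pics/comp.png

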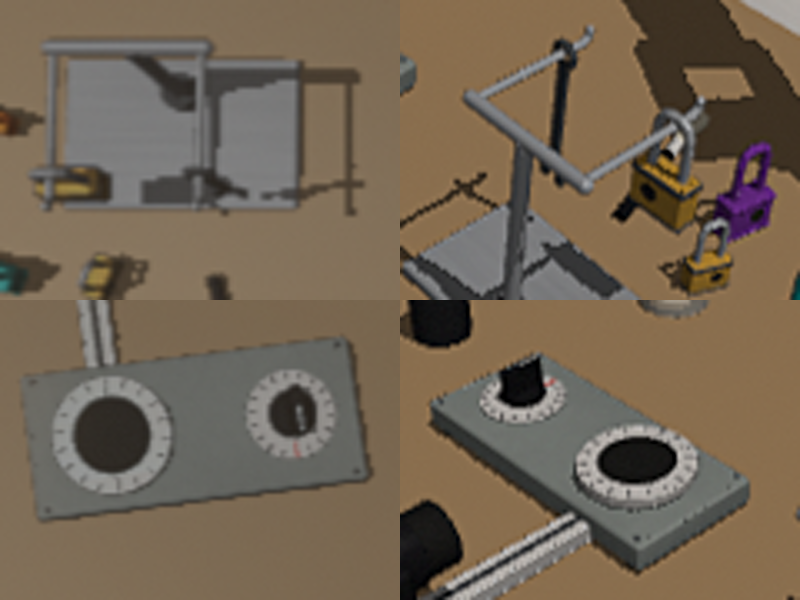

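The crops show the arms clearly: the left arm carries the padlock and the right arm carries the spanner. The base corners and dial circles are also readable. Now I'll calculate positions from them.

```bash
python3 - <<'E'
from h import *
tp=lambda x,y:(120+x*.25-.375,135+y*.25-.375); sp=lambda x,y:(255+(x-400)*.3-.35,205+y*.3-.35)
tt=lambda x,y:(235+x*.3-.35,130+(y-300)*.3-.35); st=lambda x,y:(155+(x-400)*.3-.35,170+(y-300)*.3-.35)
P=lambda n,v:print(n,np.round(v,1))
for n,a,b in(("Lcorner",(53,48),(587,185)),("Rcorner",(205,48),(470,97)),("Ltip",(48,205),(701,103)),("Rtip",(203,210),(591,32))):
    v,e=tri(T,tp(*a),S,sp(*b)); P(n+" tri err%.1f"%e,v); P("  onz200",T.onz(tp(*a),200))
P("base corners z12",[T.onz(tp(*q),12)[:2] for q in((66,60),(299,60),(298,208),(66,206))])
P("tt corners",[T.onz(tt(*q),36)[:2] for q in((22,378),(347,338),(370,478),(40,520))])
P("dial",T.onz(tt(291,413),45)); P("dial scene",S.onz(st(523,396),45)); P("platter ring",T.onz(tt(112,435),52))
P("knobtop",T.onz(tt(293,411),81));
s=cv2.imread("pics/scene0.png");t=cv2.imread("pics/top0.png")
h=cv2.cvtColor(t,cv2.COLOR_BGR2HSV)[170:190,125:155]
for c in(0,1,2): print(h[...,c])
E
```

```text
Lcorner tri err4.6 [591.7 375.8 199.3]
  onz200 [593.1 373.9 200. ]
Rcorner tri err0.1 [595.  260.8 201. ]
  onz200 [595.3 261.  200. ]
Ltip tri err4.1 [473.3 371.3 208.6]
  onz200 [475.5 372.3 200. ]
Rtip tri err4.1 [471.9 258.6 205. ]
  onz200 [473.8 258.1 200. ]
base corners z12 [[621.7 419.4]
 [625.5 218.5]
 [496.7 215.5]
 [495.  413.8]]
tt corners [[ 611.8   55.4]
 [ 659.6 -277.3]
 [ 515.2 -300.3]
 [ 466.6   34.4]]
dial [ 579.1 -218.2   45. ]
dial scene [ 581.6 -212.3   45. ]
platter ring [552.2 -36.6  52. ]
knobtop [ 574.9 -213.7   81. ]
[[ 16  17  17  17  17  17  16  15  15  17  16  16  30   0   0  60   0  30
    0   0 150   0   0   0  90 120   0 120 120   0]
 [ 17  17  17  17  17  17  17  15  15  17  16  14   0 120   0 120 120 120
  120   0   0   0   0   0   0   0 150   0   0   0]
 [ 17  17  16  17  17  17  17  15  13  17  17  15   0   0 150 150 150   0
   90 120   0   0   0  90   0   0 150   0   0   0]
 [ 17  17  17  17  17  17  16  15  15  17  17  15   0 150   0 150 150   0
   60  60   0   0 150   0   0   0 120 120 120   0]
 [ 17  16  17  17  17  17  17  15  14  17  17  15 
[... 6252 characters left out ...]
 60  55  54  54  55  52
   53  52  53  53  71 116 128 128 129 129 130 129]
 [135 135 136 136 132 117  89  67  82  90  81  81  83  83  82  83  81  82
   82  83  78  81 111 127 129 129 128 129 130 128]
 [136 135 135 136 128 127 101  77 118 130 116 115 115 114 114 114 114 113
  113 113 113 113 116 119 118 119 118 118 118 119]
 [135 135 135 135 134 122  97  92 125 136 133 121 114 114 114 115 114 114
  113 113 114 113 113 112 113 112 112 113 112 112]
 [136 135 135 137 136 134 131 131 134 136 135 133 133 132 133 133 133 133
  132 132 132 132 131 132 132 132 132 132 132 132]
 [136 135 136 135 136 135 136 135 136 135 135 135 135 135 136 135 135 135
  135 135 135 135 135 136 136 135 135 135 135 135]]
```

```bash
python3 - <<'E'
from h import *
s=cv2.imread("pics/scene0.png");t=cv2.imread("pics/top0.png")
z=lambda im,x,y:cv2.convertScaleAbs(cv2.resize(im[y:y+40,x:x+26],(390,600),interpolation=cv2.INTER_NEAREST),alpha=1.6)
cv2.imwrite("pics/zoom.png",np.hstack([z(t,124,160),z(s,322,235)]))
p=np.array
for yaw in(0,.15,-.15):
  c,q=np.cos(yaw),np.sin(yaw); o=p([499,372,0])
  f=lambda x,y,zz:o+p([c*x-q*y,q*x+c*y,zz])
  for n,v in(("topface",[(11,24,157.5),(11,-24,157.5),(-11,-24,157.5),(-11,24,157.5)]),("bot+x",[(11,24,117.5),(11,-24,117.5)]),("shtop",[(0,0,211.5)])):
    print(yaw,n,"T",[list(((T.proj(f(*a))-[124,160]+.5)*15).round().astype(int)) for a in v],"S",[list(((S.proj(f(*a))-[322,235]+.5)*15+[390,0]).round().astype(int)) for a in v])
E
```

```text
0 topface T [[np.int64(75), np.int64(249)], [np.int64(311), np.int64(253)], [np.int64(306), np.int64(360)], [np.int64(70), np.int64(356)]] S [[np.int64(648), np.int64(433)], [np.int64(427), np.int64(268)], [np.int64(518), np.int64(215)], [np.int64(740), np.int64(375)]]
0 bot+x T [[np.int64(133), np.int64(275)], [np.int64(362), np.int64(279)]] S [[np.int64(614), np.int64(613)], [np.int64(400), np.int64(446)]]
0 shtop T [[np.int64(111), np.int64(270)]] S [[np.int64(626), np.int64(66)]]
0.15 topface T [[np.int64(68), np.int64(267)], [np.int64(302), np.int64(236)], [np.int64(314), np.int64(342)], [np.int64(79), np.int64(373)]] S [[np.int64(670), np.int64(428)], [np.int64(420), np.int64(283)], [np.int64(497), np.int64(219)], [np.int64(745), np.int64(360)]]
0.15 bot+x T [[np.int64(126), np.int64(292)], [np.int64(353), np.int64(262)]] S [[np.int64(636), np.int64(608)], [np.int64(394), np.int64(461)]]
0.15 shtop T [[np.int64(111), np.int64(270)]] S [[np.int64(626), np.int64(66)]]
-0.15 topface T [[np.int64(86), np.int64(232)], [np.int64(317), np.int64(271)], [np.int64(296), np.int64(377)], [np.int64(65), np.int64(338)]] S [[np.int64(624), np.int64(436)], [np.int64(436), np.int64(255)], [np.int64(541), np.int64(212)], [np.int64(731), np.int64(390)]]
-0.15 bot+x T [[np.int64(143), np.int64(259)], [np.int64(367), np.int64(296)]] S [[np.int64(591), np.int64(616)], [np.int64(409), np.int64(432)]]
-0.15 shtop T [[np.int64(111), np.int64(270)]] S [[np.int64(626), np.int64(66)]]
```

View pics/zoom.png

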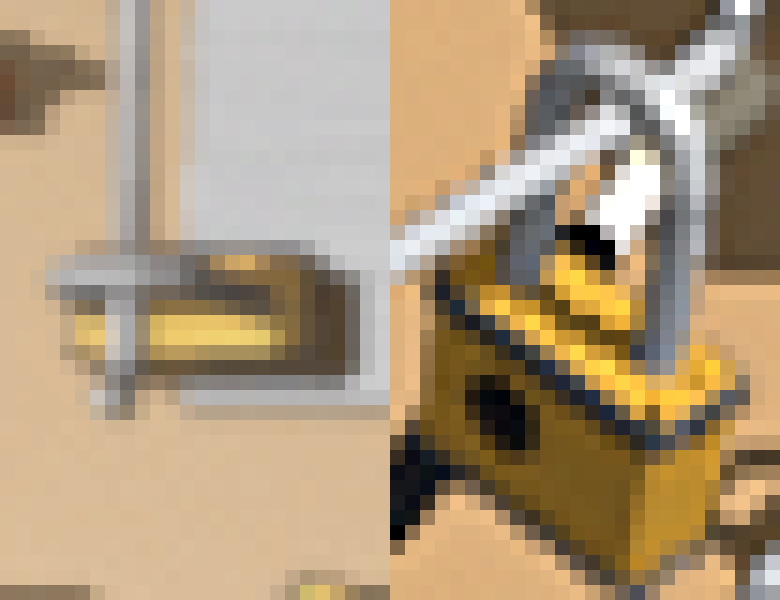

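The zoom confirms the padlock sits near (499.5, 373.3), with yaw about 0. Its case top corners in the scene zoom are (438,275), (655,445) and (745,385), against predicted (427,268), (648,433) and (740,375). I'll spin the tool square and move above it.

Emit:
servo_tool(
  series="0 0 0 -0.1322 1;0 0 0 -0.1322 1;0 0 0 -0.1322 1;-0.037 -0.0139 0 0 1;-0.037 -0.0139 0 0 1;-0.037 -0.0139 0 0 1;-0.037 -0.0139 0 0 1;-0.037 -0.0139 0 0 1;-0.037 -0.0139 0 0 1;-0.037 -0.0139 0 0 1;-0.037 -0.0139 0 0 1;0 0 0 0 1;0 0 0 0 1",
)

```text
time: 1.72
eef_pos: [498.4, 373.2, 404.4]
tool_rot: [-0.0, 1.0, -0.0, -0.0]
wrist_force: [0.6, -0.5, -0.0]
grip_width: 1.0
finger_force: 0.0
```

Emit:
servo_tool(
  series="-0.001 0 0.02 0 1;0 0 0.02 0 1;0 0 0.018 0 1;0 0 0.013 0 1;0 0 0 0 1;0 0 0 0 1",
)

```text
time: 2.48
eef_pos: [499.7, 373.2, 334.6]
tool_rot: [-0.0, 1.0, 0.0, 0.001]
wrist_force: [-0.4, -0.7, 1.1]
grip_width: 1.0
finger_force: 0.0
```

```bash
python3 - <<'E'
from h import *
s=viewer.get_image("scene")[:,:,::-1];t=viewer.get_image("top")[:,:,::-1]
z=lambda im,x,y,w,h:cv2.convertScaleAbs(cv2.resize(im[y:y+h,x:x+w],(400,600),interpolation=cv2.INTER_CUBIC),alpha=1.4)
cv2.imwrite("pics/g1.png",np.hstack([z(t,100,130,100,150),z(s,310,200,60,90)]))
E
```

```text
(no output)
```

View pics/g1.png

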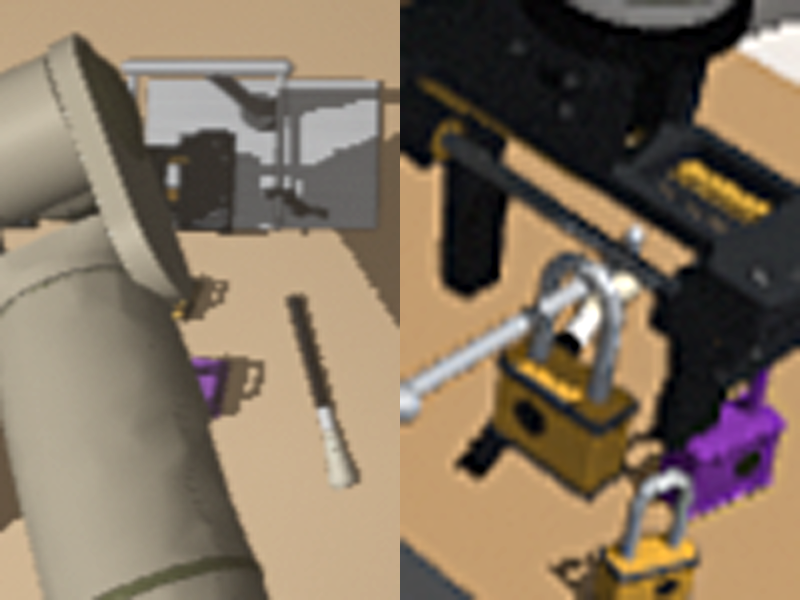

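The scene crop shows the open fingers on either side of the shackle, with tips at (470,290) and (690,445) and the shackle midway between them. The tips are just above the case top. I'll rise 2 mm and close.

Emit:
servo_tool(
  series="0 0 -0.002 0 1;0 0 0 0 0.7;0 0 0 0 0.5;0 0 0 0 0.4;0 0 0 0 0.3;0 0 0 0 0.2;0 0 0 0 0.2;0 0 0 0 0.2",
)

```text
time: 3.58
eef_pos: [499.9, 372.9, 335.6]
tool_rot: [0.0, 1.0, -0.0, -0.0]
wrist_force: [0.6, -0.1, 0.1]
grip_width: 0.401
finger_force: 30.0
```

Emit:
servo_tool(
  series="0 0 -0.006 0 0.2;0 0 -0.006 0 0.2;0 0 -0.006 0 0.2;0 0 -0.005 0 0.2;0 0 0 0 0.2;0 0 0 0 0.2",
)

```text
time: 4.32
eef_pos: [499.9, 372.9, 358.5]
tool_rot: [0.0, 1.0, -0.0, -0.0]
wrist_force: [-0.5, -0.6, -2.8]
grip_width: 0.393
finger_force: 30.0
```

Emit:
servo_tool(
  series="0.01 0.0002 0 0 0.2;0.01 0.0002 0 0 0.2;0.012 0.0002 0 0 0.2;0.012 0.0002 0 0 0.2;0.014 0.0002 0 0 0.2;0.014 0.0002 0 0 0.2;0.014 0 0 0 0.2;0.014 0 0 0 0.2;0 0 0 0 0.2;0 0 0 0 0.2",
)

```text
time: 5.58
eef_pos: [400.1, 374.2, 358.8]
tool_rot: [0.0, 1.0, 0.0, 0.0]
wrist_force: [-0.1, 0.7, -2.3]
grip_width: 0.395
finger_force: 30.0
```

```bash
python3 - <<'E'
from h import *
from cell import arm
s=viewer.get_image("scene")[:,:,::-1]
cv2.imwrite("pics/g2.png",cv2.convertScaleAbs(cv2.resize(s[190:310,270:430],(800,600),interpolation=cv2.INTER_CUBIC),alpha=1.4))
o=arm.get_obs();print(o['wrist_force'],o['moment'],o['grip_width'])
E
```

```text
[-0.27306426 -0.44607794 -2.40727449] [ 0.03044097 -0.03820116  0.02188848] 0.39487952899348716
```

View pics/g2.png

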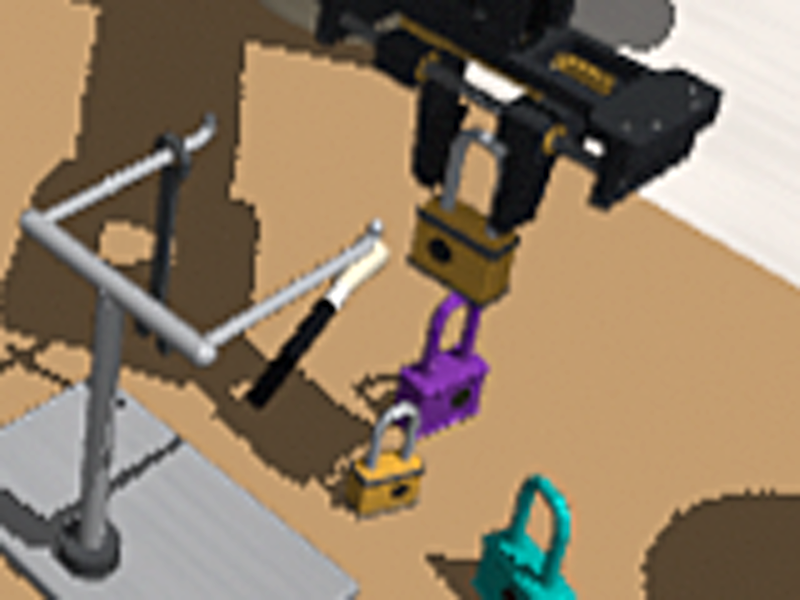

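The padlock is off the hook and hanging upright in the fingers. The case's front top edge runs from about (415,205) to (497,250), and the bottom corner is near (500,305). I'll check its yaw numerically.

```bash
python3 - <<'E'
from h import *
im=cv2.imread("pics/g2.png")
c=im[180:320,390:540]; cv2.imwrite("pics/g3.png",cv2.convertScaleAbs(cv2.resize(c,(643,600)),alpha=1.3))
k=lambda P:((S.proj(P)-[270,190]+.5)*5)
for yaw in(-.2,-.1,0,.1,.2):
  cc,q=np.cos(yaw),np.sin(yaw)
  f=lambda x,y,z:k(np.array([400.1+cc*x-q*y,374.2+q*x+cc*y,z]))
  print(yaw,[((f(*a)-[390,180])*4.286).round().astype(int).tolist() for a in((11,-24,180.7),(11,24,180.7),(-11,24,180.7),(11,-24,140.7),(11,24,140.7),(-11,24,140.7))])
E
```

```text
-0.2 [[119, 83], [384, 318], [532, 266], [68, 337], [325, 576], [469, 523]]
-0.1 [[110, 94], [407, 317], [540, 254], [59, 348], [347, 576], [478, 511]]
0 [[103, 105], [428, 315], [546, 242], [52, 360], [367, 573], [484, 498]]
0.1 [[99, 118], [448, 311], [550, 229], [48, 373], [387, 569], [488, 485]]
0.2 [[96, 131], [467, 306], [552, 215], [45, 386], [406, 564], [490, 471]]
```

View pics/g3.png

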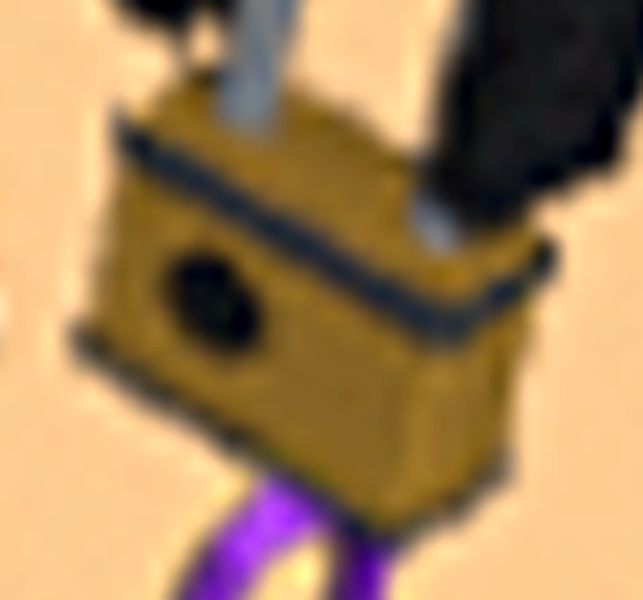

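Yaw in the grip is about +0.03 rad (top edge slope 0.625, against 0.646 predicted at zero) and the padlock is upright. I'll carry it across in y at x = 400, clear of the stand.

Emit:
servo_tool(
  series="0 -0.015 0 0 0.2;0 -0.025 0 0 0.2;0 -0.03 0 0 0.2;0 -0.03 0 0 0.2;0 -0.03 0 0 0.2;0 -0.03 0 0 0.2;0 -0.03 0 0 0.2;0 -0.03 0 0 0.2;0 -0.03 0 0 0.2;0 -0.03 0 0 0.2;0 -0.03 0 0 0.2;0 -0.03 0 0 0.2;0 -0.03 0 0 0.2;0 -0.025 0 0 0.2;0 -0.015 0 0 0.2;0 0 0 0 0.2",
)

```text
time: 7.62
eef_pos: [399.6, -36.5, 358.7]
tool_rot: [0.001, 1.0, 0.0, -0.0]
wrist_force: [-0.2, 0.5, -0.8]
grip_width: 0.393
finger_force: 30.0
```

Emit:
servo_tool(
  series="-0.01 0 0 0 0.2;-0.02 0 0 0 0.2;-0.025 0 0 0 0.2;-0.025 0 0 0 0.2;-0.025 0 0 0 0.2;-0.025 0 0 0 0.2;-0.015 0 0 0 0.2;-0.006 0 0 0 0.2;0 0 0 -0.065 0.2;0 0 0 -0.065 0.2;0 0 0 0 0.2;0 0 0 0 0.2",
)

```text
time: 9.12
eef_pos: [550.8, -35.6, 358.7]
tool_rot: [-0.064, 0.998, 0.0, -0.0]
wrist_force: [0.2, 0.3, -2.6]
grip_width: 0.394
finger_force: 30.0
```

Emit:
servo_tool(
  series="-0.001 -0.0008 0.01 0 0.2;0 0 0.016 0 0.2;0 0 0.018 0 0.2;0 0 0.016 0 0.2;0 0 0.01 0 0.2;0 0 0.006 0 0.2;0 0 0 0 0.2;0 0 0 0 0.2",
)

```text
time: 10.12
eef_pos: [552.0, -36.5, 283.2]
tool_rot: [-0.065, 0.998, -0.0, 0.0]
wrist_force: [-0.9, -0.3, -2.5]
grip_width: 0.393
finger_force: 30.0
```

```bash
python3 - <<'E'
from h import *
s=viewer.get_image("scene")[:,:,::-1];
cv2.imwrite("pics/p1.png",cv2.convertScaleAbs(cv2.resize(s[155:245,170:290],(800,600),interpolation=cv2.INTER_CUBIC),alpha=1.4))
E
```

```text
(no output)
```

View pics/p1.png

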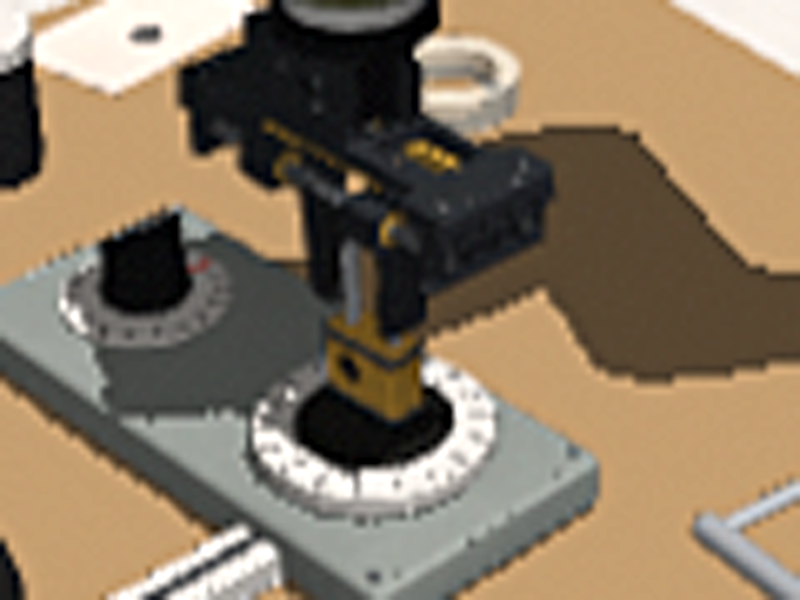

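The padlock hovers square over the black disc (disc centre about (375,425), case bottom corner about (392,420)). I'll lower it gently.

Emit:
servo_tool(
  series="0 0 0.004 0 0.2;0 0 0.003 0 0.2;0 0 0.002 0 0.2;0 0 0.001 0 0.2;0 0 0.001 0 0.2;0 0 0 0 0.2",
)

```text
time: 10.92
eef_pos: [551.9, -36.5, 271.7]
tool_rot: [-0.065, 0.998, -0.0, -0.0]
wrist_force: [-0.1, 0.4, -1.9]
grip_width: 0.398
finger_force: 30.0
```

Emit:
servo_tool(
  series="0 0 0.0005 0 0.2;0 0 0.0005 0 0.2;0 0 0 0 0.2;0 0 0 0 0.2",
)

```text
time: 11.42
eef_pos: [551.9, -36.5, 270.7]
tool_rot: [-0.065, 0.998, -0.0, -0.0]
wrist_force: [0.0, 0.1, -4.1]
grip_width: 0.395
finger_force: 30.0
```

Emit:
servo_tool(
  series="0 0 0.0005 0 0.2;0 0 0.0005 0 0.2;0 0 0 0 0.2;0 0 0 0 0.2",
)

```text
time: 11.92
eef_pos: [552.0, -36.4, 270.5]
tool_rot: [-0.065, 0.998, -0.0, 0.001]
wrist_force: [-1.5, 2.3, 4.9]
grip_width: 0.395
finger_force: 30.0
```

Contact felt, at about +5 N. Releasing.

Emit:
servo_tool(
  series="0 0 0 0 0.2;0 0 0 0 0.45;0 0 0 0 0.55;0 0 0 0 0.7;0 0 0 0 0.85;0 0 0 0 0.85;0 0 0 0 0.85",
)

```text
time: 12.8
eef_pos: [551.9, -36.5, 269.7]
tool_rot: [-0.065, 0.998, -0.0, 0.0]
wrist_force: [-0.0, 0.8, 0.0]
grip_width: 0.845
finger_force: 0.0
```

Emit:
servo_tool(
  series="0 0 -0.005 0 0.85;0 0 -0.01 0 0.85;0 0 -0.015 0 0.85;0 0 -0.02 0 0.85;0 0 -0.02 0 0.85;0 0 -0.02 0 0.85;0 0 -0.01 0 0.85;0 0 0 0 0.85;0 0 0 0 0.85",
)

```text
time: 13.92
eef_pos: [551.8, -36.5, 369.1]
tool_rot: [-0.065, 0.998, 0.0, -0.001]
wrist_force: [0.3, 0.6, 0.5]
grip_width: 0.847
finger_force: 0.0
```

Emit:
servo_tool(
  series="-0.0027 -0.015 0 0 0.85;0 -0.03 0 0 0.85;0 -0.035 0 0 0.85;0 -0.035 0 0 0.85;0 -0.035 0 0 0.85;0 -0.025 0 0 0.85;0 -0.01 0 -0.014 0.85;0 0 0 0 0.85;0 0 0 0 0.85",
)

```text
time: 15.05
eef_pos: [578.6, -218.9, 369.7]
tool_rot: [-0.072, 0.997, 0.0, -0.0]
wrist_force: [0.2, -0.2, 0.3]
grip_width: 0.852
finger_force: 0.0
```

Emit:
servo_tool(
  series="0 0 0.03 0 0.85;0 0 0.03 0 0.85;0 0 0.03 0 0.85;0 0 0.02 0 0.85;0 0 0 0 0.85;0 0 0 0 0.85",
)

```text
time: 15.8
eef_pos: [578.8, -219.3, 260.9]
tool_rot: [-0.072, 0.997, -0.0, 0.001]
wrist_force: [-0.3, 0.7, 0.2]
grip_width: 0.847
finger_force: 0.0
```

```bash
python3 - <<'E'
from h import *
s=viewer.get_image("scene")[:,:,::-1];t=viewer.get_image("top")[:,:,::-1]
z=lambda im,x,y,w,h:cv2.convertScaleAbs(cv2.resize(im[y:y+h,x:x+w],(400,600),interpolation=cv2.INTER_CUBIC),alpha=1.6)
cv2.imwrite("pics/k1.png",np.hstack([z(t,245,130,90,135),z(s,165,130,80,120)]))
E
```

```text
(no output)
```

View pics/k1.png

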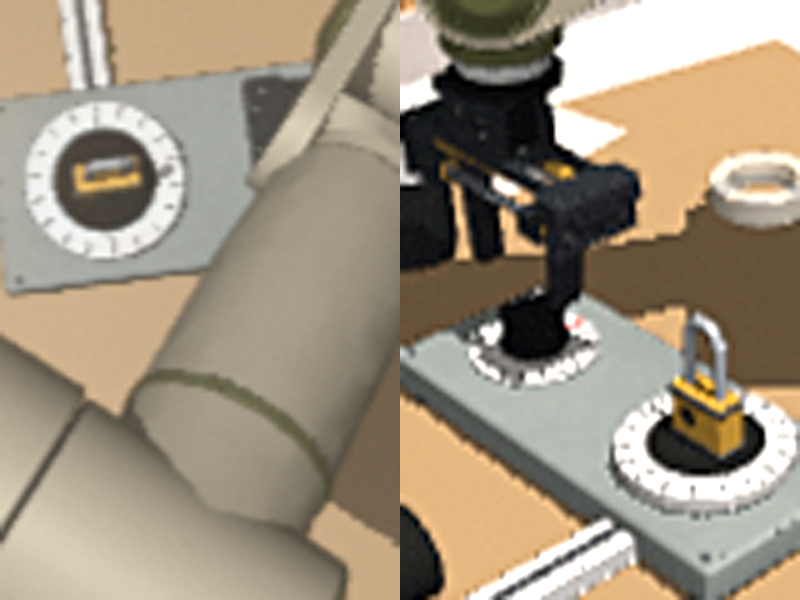

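The padlock stands free and square on the disc (top view (107,178), disc centre (105,180)). The fingers straddle the knob. I'll descend and grip it.

Emit:
servo_tool(
  series="0 0 0.012 0 0.85;0 0 0.012 0 0.85;0 0 0.01 0 0.85;0 0 0.006 0 0.85;0 0 0 0 0.85;0 0 0 0 0.6;0 0 0 0 0.4;0 0 0 0 0.25;0 0 0 0 0.1;0 0 0 0 0.05;0 0 0 0 0.05;0 0 0 0 0.05",
)

```text
time: 17.4
eef_pos: [578.5, -219.4, 219.7]
tool_rot: [-0.072, 0.997, 0.0, -0.0]
wrist_force: [-0.6, 2.6, 1.4]
grip_width: 0.142
finger_force: 30.0
```

Emit:
servo_tool(
  series="0 0 0 0.05 0.05;0 0 0 0.05 0.05;0 0 0 0.05 0.05;0 0 0 0.05 0.05;0 0 0 0.05 0.05;0 0 0 0.05 0.05;0 0 0 0.05 0.05;0 0 0 0 0.05;0 0 0 0 0.05",
)

```text
time: 18.52
eef_pos: [578.5, -219.5, 219.7]
tool_rot: [0.102, 0.995, 0.0, -0.0]
wrist_force: [-0.9, 2.5, 1.2]
grip_width: 0.147
finger_force: 30.0
```

```bash
python3 - <<'E'
from cell import arm
o=arm.get_obs();print(o['moment'],o['wrist_force'],2*__import__('math').atan2(o['tool_rot'][0],o['tool_rot'][1]))
E
```

```text
[ 0.30650252  0.1494835  -0.05336212] [-0.89604702  2.50049874  1.20745827] 0.20518980826837832
```

Emit:
servo_tool(
  series="0 0 0 0.05 0.05;0 0 0 0.05 0.05;0 0 0 0.05 0.05;0 0 0 0.05 0.05;0 0 0 0.05 0.05;0 0 0 0.05 0.05;0 0 0 0.049 0.05;0 0 0 0 0.05;0 0 0 0 0.05",
)

```text
time: 19.65
eef_pos: [578.5, -219.6, 219.7]
tool_rot: [0.273, 0.962, 0.0, -0.0]
wrist_force: [-1.1, 2.4, 1.0]
grip_width: 0.143
finger_force: 30.0
```

Emit:
servo_tool(
  series="0 0 0 0.05 0.05;0 0 0 0.05 0.05;0 0 0 0.05 0.05;0 0 0 0.05 0.05;0 0 0 0.05 0.05;0 0 0 0.05 0.05;0 0 0 0.048 0.05;0 0 0 0 0.05;0 0 0 0 0.05;0 0 0 0 0.05;0 0 0 0 0.05",
)

```text
time: 21.02
eef_pos: [578.5, -219.6, 219.7]
tool_rot: [0.436, 0.9, -0.0, -0.0]
wrist_force: [-3.2, 1.7, 0.9]
grip_width: 0.144
finger_force: 30.0
```

```bash
python3 - <<'E'
from h import *
from cell import arm
s=viewer.get_image("scene")[:,:,::-1];t=viewer.get_image("top")[:,:,::-1]
z=lambda im,x,y,w,h:cv2.convertScaleAbs(cv2.resize(im[y:y+h,x:x+w],(400,600),interpolation=cv2.INTER_CUBIC),alpha=1.6)
cv2.imwrite("pics/k2.png",np.hstack([z(t,245,130,60,90),z(s,170,150,80,120)]))
o=arm.get_obs();print(o['time'],o['moment'],o['wrist_force'],2*np.arctan2(o['tool_rot'][0],o['tool_rot'][1])+.144)
E
```

```text
21.125 [ 0.17624294  0.49437096 -0.03066171] [-3.38581498  2.30807165  3.20937538] 1.0469802873383245
```

View pics/k2.png

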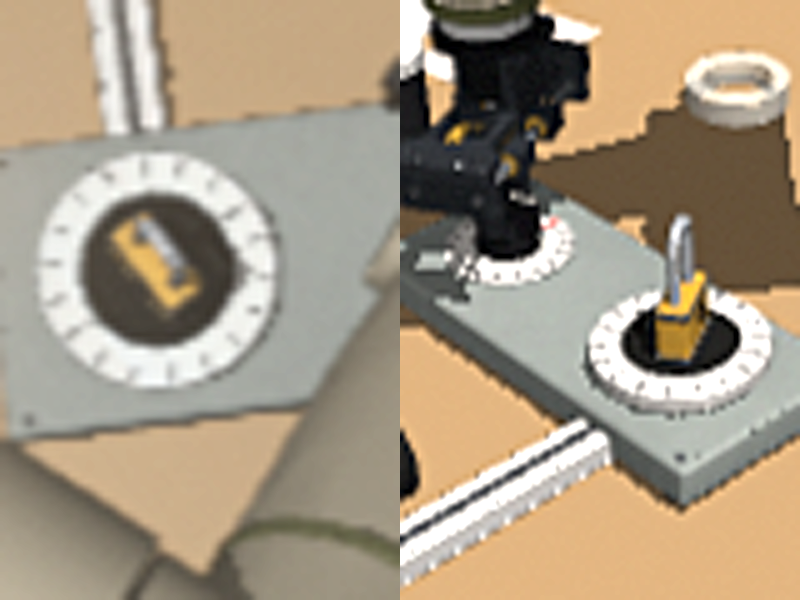

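The platter and padlock have turned about 60° clockwise. In the top view the case runs from (115,230) to (190,300), still centred and upright. The knob is still gripped, and the near-zero moment about its axis fits the third stop. Handing in.

```bash
python3 -c "
from cell import workorder
print(workorder.close_job())"
```

```text
the job is handed in; nothing more can be done
None
```

I handed the job in with the padlock standing free and upright on the black disc and the gripper still holding the knob at the third stop (tool turned 1.047 rad from home); the hand-in returned no verdict.

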